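Refit the feed roller and hold open the cap of the loose hold-down bolt

ROBOT

A 6-joint arm with a two-finger parallel gripper is mounted at the origin on the work surface. World frame = base frame: x ahead of the robot, y to its left, z up, the work surface at z = 0. Lengths are in mm, angles in rad, forces in N, time in s.
With the tool pointing down it reaches from about 200 to 875 mm from the base axis. Payload 3.4 kg.
Tool frame: the origin (TCP) lies on the front face of the gripper's body, between the roots of the fingers; the fingertips stand 97 mm ahead of it and the grasp point (between the pads) lies 78 mm ahead of it; z points along the fingers, y is the direction in which the jaws open and shut (so a half turn about z gives the same grasp; the last joint's range is limited). The gripper opens to 94 mm and grips with 3 to 60 N. Pads are 16 mm wide; open, the fingers measure 119 mm over their backs; the gripper's body (75 mm by 177 mm) begins 78 mm behind the grasp point.
Start: joints at [1.214, 0.276, 1.505, -0, 1.361, -0.121], TCP at [134.344, 559.112, 302.693] pointing down, gripper open.
Joint ranges: [-2.89, 2.89], [-0.75, 2.08], [0.22, 2.7], [-1.18, 4.32], [0.11, 2.71], [-2.7, 2.7]. Speed limits (rad/s): [2.57, 2.57, 3.14, 3.14, 3.14, 3.14].

INTERFACE

Orientations are given as a unit quaternion [w, x, y, z].
In Python, from bench import manip, cams, sign_off, models gives the robot as it stands.
- The arm moves only by the tool servo_tool, never from a script. Its argument "increments" is a list of rows, each a list of 3 entries, a list of its own where there are three numbers: the shift along the tool's x, y, z in mm, then the turn, a rotation vector about the tool's x, y, z in degrees, then the closure, from -1 (fully open) to 1 (shut). A call has 1 to 10 rows; each row is the pose to reach, as a shift and turn from the pose commanded when the call began, along the tool's axes at that moment; what a row does not reach only later rows make up. A row lasts 1/8 s, in which the tool goes at most 62.5 mm and 10.7 degrees, less where a joint would pass 70% of its speed; a pose out of reach is approached as far as the arm can. A call with a gripper value outside its range is refused whole. The fingers move at their own pace and stop on an object; the grip force is fixed at half the most. Time passes only in rows, so rows that repeat a pose let the fingers close. It gives the time, the measured TCP pose, the force and the opening at its end, in the units of the state.
- manip.read_state(): the state, without advancing time (a new reading comes with each control period).
- cams.snapshot(name): name is "scene" or "top" or "wrist"; returns a dict with "img" (384x512x3 uint8, red, green, blue), "mtx" (3x3 intrinsics, pixels), "R" (3x3) and "t" (3): a world point X has camera coordinates R X + t. Camera axes: x right, y down, z forward; pixel columns grow to the right and rows downward; lengths in mm; the calibration is good to about 2 mm. A picture is of the moment at which its call begins. There is no depth.
- sign_off(): hands the job in, once; it reports no verdict.
Trained networks look in the newest picture that a camera, given by its name, has taken for a name from the list of things; names that differ only in an ending like _2 or _b are one class to them, and where a whole thing is asked for, a point or a joint stands for the part that bears it (a point fixed in the world has none). Each returns a list of dicts, best first, with "p" (0 to 1); they miss things now and then, are a little off and sometimes report something else, mostly with a low value. They report only what shows in the picture. A call takes as long as a camera call. They do not tell look-alikes from the thing itself.
- models.masks_of(camera, name): "mask" (384x512 bool, what is visible of it) and "box" ([left, top, right, bottom] in pixels, round what is visible of it).
- models.spot_point(camera, name): "uv" ([column, row] in pixels: a listed point, or the origin of a listed thing).
The state is a dict: "time_s": time; "joint_positions": joint angles; "joint_vel": joint speeds; "joint_efforts": joint torques, N m; "tcp_pos": TCP position; "ee_rot": TCP orientation; "contact_force": force on the tool from outside, world axes, zero at the start; "wrist_torque": the same for the moment, N m; "finger_gap": finger opening in mm.
Only numpy, scipy, OpenCV 4.12 (cv2) and the standard library are available. Lean on these libraries where they do the work, as an engineer would, in place of code of your own. Each camera call takes 0.05 s, during which the arm holds its last target. There are 200 camera calls.

TASK

The tape feeder's blue stand has been rattling: first gently lay the roller that stands on end beside it back on its side in the stand's two V bearings and let go of it. Then, with the caps still shut, tap the three hold-down bolts lightly, one after another, until you find the loose one, which drops when tapped and stays down. Swing up the yellow cap of that bolt only, to about 60 degrees, and finish still holding it open for my spanner; leave the other caps shut and do not disturb the other things on the table.

Things in the scene. Friction and masses are not known exactly. Their poses are not given: they have to be found in the camera images.
- stand: Blue roller stand of a tape feeder, fixed; base plate 250 x 300 x 10 mm. Origin: underside of the plate, below the middle bolt; x points from the row of three bolts to the roller bearings, y along the row (to bolt 0), z up. Three bosses 90 mm apart carry bolts and yellow caps. Gearbox at x 95 to 213, y 100 to 145 mm, 46 mm high; two 45 mm high pins at x 180, y +-50 mm.
- stand_bearing (a point): Midpoint between the two V bearings, 125 mm in x from the stand's origin, 65 mm above the table: the seated roller's axis runs through it along the stand's y. Same axes as the stand. The bearings stand 75 mm either side of it (12 mm thick, 45 degree arms, reaching 3 mm above that axis). A driven steel roller, 24 mm in diameter, runs below (top 42 mm high).
- roller: Roller, 180 mm long, about 0.4 kg: black rubber sleeve 44 mm in diameter and 120 mm long in the middle, bare steel journals 30 mm in diameter and 30 mm long at both ends; both ends alike. At the start it stands on end on the table. Origin: centre of the end it stands on; its z axis runs along the roller. It belongs lying in the V bearings, one journal in each, with 9 mm of end play either way.
- roller_center (a point): Centre of the roller, on its axis, 90 mm from each end.
- scanner: Grey hand scanner, 110 x 54 x 34 mm, origin under its middle. Bystander.
- cone: Blue thread cone, 72 mm wide, 118 mm high, origin under its middle. Bystander.
- spanner: Steel spanner, 180 mm, lying flat. Bystander.
- snips: Orange-handled thread snips, about 100 mm, lying flat. Bystander.
- bolt0_top (a point): Middle of the top of the steel hexagon head of the hold-down bolt at the stand's +y end: 24 mm across flats, top 63 mm above the table at the start, 10 mm above the yellow cap through which it pokes.
- bolt0 (a joint): How far that bolt has dropped, m: 0 at the start. Two of the bolts are tight and give less than about 1.5 mm when pressed; the loose one drops 6 mm under a light push of some 3 N and stays down. Which one is loose differs from day to day and cannot be seen.
- cap0 (a joint): Opening angle of that bolt's yellow locking cap, rad: 0 shut, stop at 1.3. Cap 56 x 52 x 12 mm with a 37 mm hole round the bolt head, top 52 mm above the table, hinged on its far side (towards the bearings); its tab side swings up. A weak spring and its weight (0.5 to 1 N at the tab) shut it when let go.
- cap0_tab (a point): Centre of that cap's upright lifting tab: a fin 10 mm thick along the stand's y, 26 mm long along x, 28 mm high (52 to 80 mm above the table when shut), 50 mm in front of the bolt; it joins the cap by a tongue 14 mm wide. Pinched across its thickness it can turn between the finger pads as the cap swings.
- cap0_hinge (a point): Point on that cap's hinge axis, 36 mm beyond the bolt and 46.5 mm above the table, which runs along the stand's y; the tab's centre lies 86 mm in front of and 19 mm above it when shut.
- bolt1_top (a point): Middle of the top of the steel hexagon head of the hold-down bolt in the middle: 24 mm across flats, top 63 mm above the table at the start, 10 mm above the yellow cap through which it pokes.
- bolt1 (a joint): How far that bolt has dropped, m: 0 at the start. Two of the bolts are tight and give less than about 1.5 mm when pressed; the loose one drops 6 mm under a light push of some 3 N and stays down. Which one is loose differs from day to day and cannot be seen.
- cap1 (a joint): Opening angle of that bolt's yellow locking cap, rad: 0 shut, stop at 1.3. Cap 56 x 52 x 12 mm with a 37 mm hole round the bolt head, top 52 mm above the table, hinged on its far side (towards the bearings); its tab side swings up. A weak spring and its weight (0.5 to 1 N at the tab) shut it when let go.
- cap1_tab (a point): Centre of that cap's upright lifting tab: a fin 10 mm thick along the stand's y, 26 mm long along x, 28 mm high (52 to 80 mm above the table when shut), 50 mm in front of the bolt; it joins the cap by a tongue 14 mm wide. Pinched across its thickness it can turn between the finger pads as the cap swings.
- cap1_hinge (a point): Point on that cap's hinge axis, 36 mm beyond the bolt and 46.5 mm above the table, which runs along the stand's y; the tab's centre lies 86 mm in front of and 19 mm above it when shut.
- bolt2_top (a point): Middle of the top of the steel hexagon head of the hold-down bolt at the stand's -y end: 24 mm across flats, top 63 mm above the table at the start, 10 mm above the yellow cap through which it pokes.
- bolt2 (a joint): How far that bolt has dropped, m: 0 at the start. Two of the bolts are tight and give less than about 1.5 mm when pressed; the loose one drops 6 mm under a light push of some 3 N and stays down. Which one is loose differs from day to day and cannot be seen.
- cap2 (a joint): Opening angle of that bolt's yellow locking cap, rad: 0 shut, stop at 1.3. Cap 56 x 52 x 12 mm with a 37 mm hole round the bolt head, top 52 mm above the table, hinged on its far side (towards the bearings); its tab side swings up. A weak spring and its weight (0.5 to 1 N at the tab) shut it when let go.
- cap2_tab (a point): Centre of that cap's upright lifting tab: a fin 10 mm thick along the stand's y, 26 mm long along x, 28 mm high (52 to 80 mm above the table when shut), 50 mm in front of the bolt; it joins the cap by a tongue 14 mm wide. Pinched across its thickness it can turn between the finger pads as the cap swings.
- cap2_hinge (a point): Point on that cap's hinge axis, 36 mm beyond the bolt and 46.5 mm above the table, which runs along the stand's y; the tab's centre lies 86 mm in front of and 19 mm above it when shut.
Mind the look-alikes: they are no part of the job. Several things have the shape of the roller; the one meant has the colours described above.

How it is judged (in metres and radians):
On the way, in this order (a step that is already met when the one before it is completed fails the run):
1. the roller lies in both V bearings, let go (x of roller_center in the frame of stand_bearing between -0.006 and 0.006 m and y of roller_center in the frame of stand_bearing between -0.015 and 0.015 m and z of roller_center in the frame of stand_bearing between -0.006 and 0.005 m and angle between the z axis of roller and the y axis of stand, either way round below 0.08 rad and contact force between the fingers and roller below 0.1 N), for 0.2 s.
2. the loose bolt has been tapped down, with all caps shut (value of joint any of bolt0, bolt1, bolt2 above 0.004 m and value of joint each of cap0, cap1, cap2 below 0.12 rad), for 0.1 s.
At the end, for the whole second after the job is handed in: The dropped bolt's cap (bolt down over 4 mm) is open over 0.85 rad with the fingers bearing on it (over 0.4 N); the other caps under 0.12 rad; the roller, untouched, lies in both V bearings (centre within 6 mm across and high, 15 mm along; axis within 0.08 rad) (all of step 1 and ((value of joint bolt0 above 0.004 m and value of joint cap0 above 0.85 rad and contact force between the fingers and cap0 above 0.4 N and value of joint each of cap1, cap2 below 0.12 rad) or (value of joint bolt1 above 0.004 m and value of joint cap1 above 0.85 rad and contact force between the fingers and cap1 above 0.4 N and value of joint each of cap0, cap2 below 0.12 rad) or (value of joint bolt2 above 0.004 m and value of joint cap2 above 0.85 rad and contact force between the fingers and cap2 above 0.4 N and value of joint each of cap0, cap1 below 0.12 rad))); the arm keeps its last pose, push and grip.
It fails at once if the cap of a bolt that has not dropped is lifted (over 0.35 rad) ((value of joint cap0 above 0.35 rad and value of joint bolt0 below 0.003 m) or (value of joint cap1 above 0.35 rad and value of joint bolt1 below 0.003 m) or (value of joint cap2 above 0.35 rad and value of joint bolt2 below 0.003 m)).
It fails at once if a bolt is struck or pressed harder than 70 N (contact force between any of the arm, the fingers and bolt0 above 70 N or contact force between any of the arm, the fingers and bolt1 above 70 N or contact force between any of the arm, the fingers and bolt2 above 70 N).
It fails at once if the roller is dropped or toppled (over 0.6 m/s out of the fingers) (linear speed of roller above 0.6 m/s and contact force between the fingers and roller below 0.1 N).
It fails at once if a bystander (scanner, cone, spanner, snips) is moved more than 30 mm (distance of any of scanner, cone, spanner, snips from where it was at the start of the episode above 0.03 m).
It also fails if it takes over 58 s, if anything falls off the work surface, if the arm or the gripper's body presses on something with over 40 N, if the wrist force passes 120 N, or if a joint passes its speed limit or range.

## Working session

There is one attempt and no reset: what is moved stays moved. The work goes in short steps, Python scripts to look and compute and a tool call to move; the robot and the scene stay as the last step left them, time stands still between calls to the robot, and variables do not carry over. Pictures are saved under pics/ and viewed, about 8 in all and at most 12, crops included, and the job is handed in when it is done.

Besides the shell and the picture viewer there is one more tool, called after "Call:" by a JSON object that holds its "name" and its "arguments", one argument or row to a line. servo_tool: Moves the arm, as the interface text tells. Its arguments: {"type":"object","properties":{"increments":{"type":"array"}},"required":["increments"]}

```bash
mkdir -p pics
cat > h.py <<'E'
import numpy as np, cv2
from bench import manip, cams, sign_off, models
from scipy.spatial.transform import Rotation as Ro
def ray(c,uv):
    d=np.linalg.inv(c['mtx'])@[uv[0],uv[1],1.]; R=np.array(c['R']);t=np.array(c['t'])
    return -R.T@t, R.T@d
def at_z(c,uv,z):
    o,d=ray(c,uv); return o+d*(z-o[2])/d[2]
def proj(c,X):
    p=np.array(c['mtx'])@(np.array(c['R'])@np.array(X)+np.array(c['t'])); return p[:2]/p[2]
def save(c,n,s=None):
    im=c['img'][:,:,::-1]
    cv2.imwrite('pics/'+n,im if s is None else cv2.resize(im,None,fx=s,fy=s,interpolation=cv2.INTER_CUBIC))
E
python3 - <<'E'
from h import *
s=manip.read_state(); print(s['tcp_pos'],s['ee_rot'],s['finger_gap'])
c={n:cams.snapshot(n) for n in('scene','top')}
im=np.vstack([c[n]['img'] for n in c])[:,:,::-1]
cv2.imwrite('pics/a.png',cv2.resize(np.hstack([c[n]['img'] for n in c])[:,:,::-1],(800,300)))
save(c['top'],'top.png',1.5); save(c['scene'],'scene.png',1.5)
Z=dict(stand=0,roller=0,scanner=0,cone=0,spanner=0,snips=0,stand_bearing=65,roller_center=90,bolt0_top=63,bolt1_top=63,bolt2_top=63,cap0_tab=66,cap1_tab=66,cap2_tab=66)
for n in c:
  print(n,'cam at',-np.array(c[n]['R']).T@c[n]['t'])
  for k,z in Z.items():
    print(k,[(round(float(d['p']),2),np.round(d['uv']).tolist(),at_z(c[n],d['uv'],z).round(0)[:2].tolist()) for d in models.spot_point(n,k)[:4]])
E
```

```text
[134.18408741 558.72724458 301.81545458] [-2.16677974e-04  1.17593060e-01  9.93061463e-01 -8.69278384e-04] 93.88075214488852
scene cam at [1294.29812603  101.40073491 1094.01946599]
stand [(0.83, [213.0, 208.0], [524.0, -131.0])]
roller [(0.88, [339.0, 181.0], [370.0, 263.0]), (0.73, [324.0, 206.0], [475.0, 216.0]), (0.61, [315.0, 181.0], [379.0, 184.0]), (0.59, [212.0, 207.0], [522.0, -134.0])]
scanner [(0.76, [394.0, 169.0], [294.0, 444.0]), (0.26, [199.0, 229.0], [608.0, -157.0])]
cone [(0.57, [398.0, 285.0], [723.0, 423.0])]
spanner [(0.81, [124.0, 173.0], [420.0, -452.0])]
snips [(0.51, [328.0, 263.0], [676.0, 231.0])]
stand_bearing []
roller_center [(0.93, [322.0, 162.0], [374.0, 196.0]), (0.79, [325.0, 186.0], [471.0, 206.0]), (0.78, [344.0, 163.0], [370.0, 262.0]), (0.59, [373.0, 199.0], [503.0, 348.0])]
bolt0_top [(0.65, [392.0, 170.0], [358.0, 419.0]), (0.53, [237.0, 200.0], [534.0, -51.0])]
bolt1_top [(0.56, [210.0, 194.0], [520.0, -134.0])]
bolt2_top [(0.63, [183.0, 193.0], [527.0, -218.0])]
cap0_tab [(0.55, [242.0, 185.0], [476.0, -42.0])]
cap1_tab [(0.61, [211.0, 180.0]
[... 691 characters left out ...]
]
stand_bearing [(0.87, [300.0, 164.0], [652.0, -156.0])]
roller_center [(0.63, [164.0, 208.0], [490.0, 338.0]), (0.58, [209.0, 244.0], [360.0, 175.0]), (0.56, [184.0, 243.0], [364.0, 263.0]), (0.52, [199.0, 214.0], [464.0, 211.0])]
bolt0_top [(0.54, [271.0, 200.0], [520.0, -47.0]), (0.36, [200.0, 212.0], [474.0, 210.0])]
bolt1_top [(0.61, [294.0, 196.0], [534.0, -129.0])]
bolt2_top [(0.67, [273.0, 189.0], [558.0, -56.0]), (0.42, [322.0, 200.0], [516.0, -234.0])]
cap0_tab [(0.63, [202.0, 219.0], [450.0, 202.0]), (0.53, [270.0, 211.0], [479.0, -44.0])]
cap1_tab [(0.64, [146.0, 155.0], [688.0, 412.0]), (0.58, [295.0, 216.0], [460.0, -133.0]), (0.18, [203.0, 215.0], [465.0, 201.0])]
cap2_tab []
```

View pics/top.png

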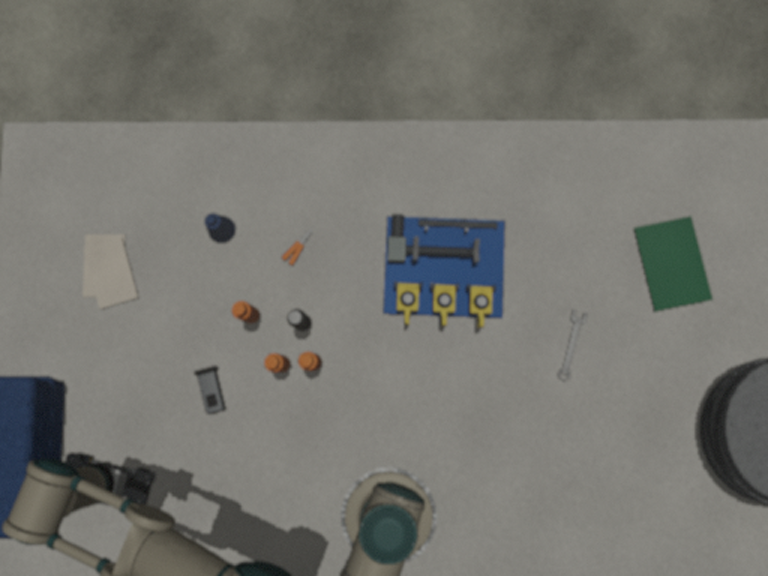

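View pics/scene.png

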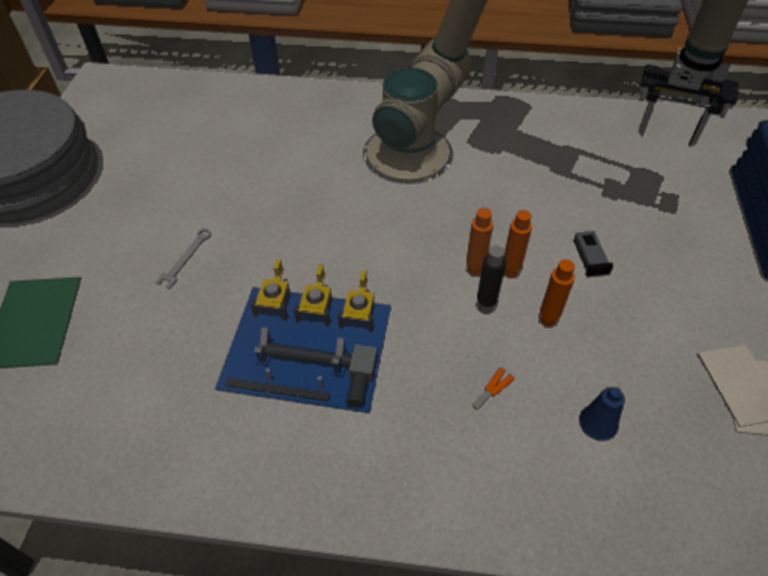

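Call:
{"name": "servo_tool", "arguments": {
  "increments": [
    [[0,0,-60],[0,0,0],-1],
    [[-481,-521,-130],[0,0,76],-1],
    [[-481,-521,-130],[0,0,76],-1],
    [[-481,-521,-130],[0,0,76],-1],
    [[-481,-521,-130],[0,0,76],-1],
    [[-481,-521,-130],[0,0,76],-1],
    [[-481,-521,-130],[0,0,76],-1],
    [[-481,-521,-130],[0,0,76],-1],
    [[-481,-521,-130],[0,0,76],-1],
    [[-481,-521,-130],[0,0,76],-1]
  ]
}}

```text
time_s: 2.75
tcp_pos: [408.0, 68.6, 418.5]
ee_rot: [0.0, 0.704, 0.71, 0.001]
contact_force: [0.2, -0.1, -0.4]
finger_gap: 94.0
```

Call:
{"name": "servo_tool", "arguments": {
  "increments": [
    [[-80,40,-10],[0,0,0],-1],
    [[-160,72,-10],[0,0,0],-1],
    [[-160,72,-10],[0,0,0],-1],
    [[-160,72,-10],[0,0,0],-1],
    [[-160,72,-10],[0,0,0],-1]
  ]
}}

```text
time_s: 3.38
tcp_pos: [480.5, -88.5, 427.7]
ee_rot: [-0.001, 0.704, 0.71, 0.0]
contact_force: [0.4, 0.8, -0.2]
finger_gap: 94.2
```

Run:
```python
from h import *
s=manip.read_state(); print(s['tcp_pos'],s['joint_positions'],np.round(Ro.from_quat(np.roll(s['ee_rot'],-1)).as_matrix(),3))
c=cams.snapshot('wrist'); t=cams.snapshot('top'); save(c,'w1.png',1.5)
print('cam',-np.array(c['R']).T@c['t'],np.array(c['R']).round(2),c['mtx'])
Z=dict(stand=0,roller=0,stand_bearing=65,roller_center=90,bolt0_top=63,bolt1_top=63,bolt2_top=63,cap0_tab=66,cap1_tab=66,cap2_tab=66,cap0_hinge=46.5,cap1_hinge=46.5,cap2_hinge=46.5)
for k,z in Z.items():
    print(k,[(round(float(d['p']),2),np.round(d['uv']).tolist(),at_z(c,d['uv'],z).round(1)[:2].tolist()) for d in models.spot_point('wrist',k)[:4]])
```

```text
[480.50328013 -88.52239017 427.71349482] [-3.25203688e-01  9.65148181e-02  1.43241258e+00  8.16478182e-04
  1.61382200e+00 -3.33360990e-01] [[-0.008  1.    -0.001]
 [ 1.     0.008  0.001]
 [ 0.001 -0.001 -1.   ]]
cam [478.88849505 -13.85393216 510.49674656] [[ 1.    0.01 -0.  ]
 [ 0.01 -0.97  0.26]
 [ 0.   -0.26 -0.97]] [[321.18400014   0.         259.38933373]
 [  0.         321.18400014 196.50185144]
 [  0.           0.           1.        ]]
stand [(0.73, [284.0, 192.0], [520.8, -141.4])]
roller []
stand_bearing [(0.68, [319.0, 138.0], [561.1, -49.0]), (0.61, [374.0, 205.0], [645.5, -143.9]), (0.29, [305.0, 250.0], [548.8, -215.1])]
roller_center []
bolt0_top [(0.83, [294.0, 139.0], [527.3, -51.2]), (0.51, [253.0, 258.0], [470.2, -230.5])]
bolt1_top [(0.82, [291.0, 201.0], [525.4, -138.8]), (0.72, [295.0, 140.0], [528.4, -51.6])]
bolt2_top [(0.72, [290.0, 199.0], [523.6, -135.9]), (0.68, [285.0, 252.0], [518.8, -220.4])]
cap0_tab [(0.92, [258.0, 136.0], [476.9, -46.4]), (0.44, [290.0, 199.0], [523.9, -135.9])]
cap1_tab [(0.56, [256.0, 196.0], [474.1, -132.3])]
cap2_tab [(0.85, [254.0, 257.0], [472.7, -226.4])]
cap0_hinge [(0.55, [319.0, 137.0], [563.5, -49.1])]
cap1_hinge [(0.63, [311.0, 201.0], [557.4, -143.7])]
cap2_hinge [(0.57, [308.0, 252.0], [557.1, -226.0])]
```

View pics/w1.png

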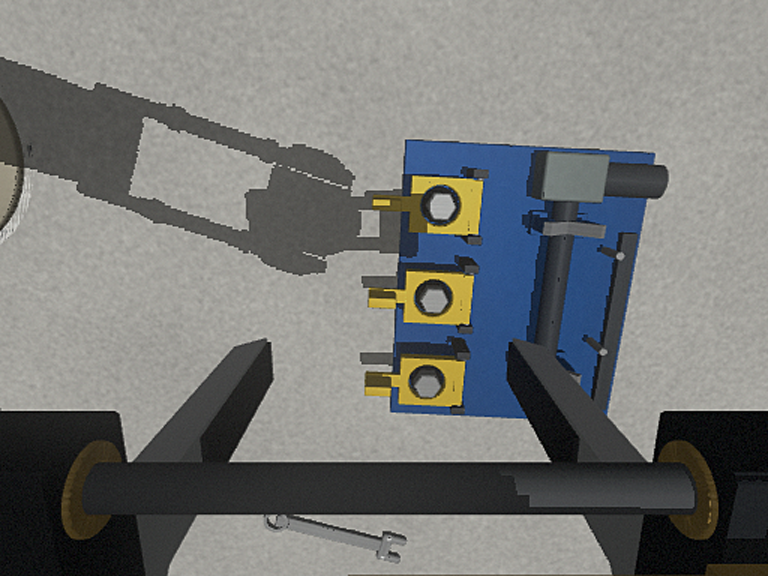

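Run:
```python
from h import *
from scipy.optimize import least_squares
c=cams.snapshot('wrist')
P=np.array([[0,90,63],[0,0,63],[0,-90,63],[180,50,45],[180,-50,45],[-50,90,80],[-50,0,80],[-50,-90,80]],float)
uv=np.array([[441.5,205.5],[433,298],[427,382],[620,257],[603,352],[382,202],[381,298],[378,383]])/1.5
def W(p,X): 
    a=p[2]; return np.array([[np.cos(a),-np.sin(a),0],[np.sin(a),np.cos(a),0],[0,0,1]])@X+[p[0],p[1],0]
for idx in (range(5),range(8)):
  f=lambda p:np.concatenate([proj(c,W(p,P[i]))-uv[i] for i in idx])
  r=least_squares(f,[520,-140,0]); p=r.x; print(p.round(4),r.fun.reshape(-1,2).round(1).tolist())
for n,X in dict(bear=[125,0,65],b0=[0,90,63],b1=[0,0,63],b2=[0,-90,63]).items(): print(n,W(p,np.array(X,float)).round(1))
for n in('scene','top'):
  d=cams.snapshot(n)
  for m in models.masks_of(n,'roller'):
    if m['mask'].sum()>20:
      col=np.median(d['img'][m['mask']],axis=0); b=m['box']
      print(n,round(float(m['p']),2),b,col)
      if col[0]<90: 
        u=(b[0]+b[2])/2; print([at_z(d,[u,v],z).round(0)[:2].tolist() for v,z in((b[1],180),(b[3],0),((b[1]+b[3])/2,90))])
```

```text
[ 5.235622e+02 -1.375065e+02 -5.580000e-02] [[0.7, -0.9], [0.6, 0.5], [-0.6, 1.5], [-0.1, -0.6], [-0.8, -0.4]]
[ 5.228045e+02 -1.365633e+02 -5.400000e-02] [[0.1, -1.6], [0.1, -0.1], [-1.0, 1.0], [-0.5, -1.5], [-1.2, -1.2], [3.4, -0.7], [0.1, 0.9], [-1.5, 3.4]]
bear [ 647.6 -143.3   65. ]
b0 [527.7 -46.7  63. ]
b1 [ 522.8 -136.6   63. ]
b2 [ 517.9 -226.4   63. ]
scene 0.98 [309.1, 142.2, 329.7, 185.0] [82. 41. 17.]
[[378.0, 177.0], [393.0, 198.0], [381.0, 188.0]]
scene 0.92 [362.3, 174.0, 382.8, 219.8] [80. 35.  1.]
[[484.0, 328.0], [511.0, 364.0], [494.0, 346.0]]
scene 0.83 [314.9, 162.5, 334.8, 207.5] [25. 22. 20.]
[[457.0, 195.0], [482.0, 218.0], [465.0, 207.0]]
scene 0.58 [337.4, 138.9, 353.8, 184.9] [81. 39. 11.]
[[355.0, 254.0], [382.0, 283.0], [364.0, 269.0]]
top 0.62 [175.7, 235.7, 193.9, 246.2] [136.  89.  53.]
top 0.6 [155.1, 199.5, 169.0, 212.9] [121.  81.  50.]
top 0.59 [188.1, 208.2, 208.7, 221.8] [92.5 92.  88. ]
top 0.49 [201.0, 235.0, 213.5, 245.6] [141.  95.  56.]
```

Run:
```python
from h import *
r=Ro.from_euler('ZY',[-20,70],degrees=True); print(r.as_rotvec(degrees=True).round(1))
```

```text
[ 12.2  69.3 -17.4]
```

Call:
{"name": "servo_tool", "arguments": {
  "increments": [
    [[40,20,40],[2,10,-2.5],-1],
    [[80,42,80],[3.5,20,-5],-1],
    [[120,42,120],[5.3,30,-7.5],-1],
    [[148,42,150],[7,40,-10],-1],
    [[148,42,150],[8.8,50,-12.5],-1],
    [[148,42,150],[10.6,60,-15],-1],
    [[148,42,150],[12.2,69.3,-17.4],-1],
    [[148,42,150],[12.2,69.3,-17.4],-1],
    [[148,42,200],[12.2,69.3,-17.4],-1],
    [[148,42,240],[12.2,69.3,-17.4],-1]
  ]
}}

```text
time_s: 5.62
tcp_pos: [521.8, 59.5, 187.4]
ee_rot: [-0.469, 0.468, 0.674, 0.326]
contact_force: [-0.2, -0.6, -0.4]
finger_gap: 94.0
```

Run:
```python
from h import *
s=manip.read_state(); print(s['tcp_pos'],np.round(s['joint_positions'],2),np.round(Ro.from_quat(np.roll(s['ee_rot'],-1)).as_matrix(),3))
c=cams.snapshot('wrist'); save(c,'w2.png',1.3)
print('cam',-np.array(c['R']).T@c['t'])
for z in (0,90,180): print(proj(c,[469,208,z])*1.3)
```

```text
[521.82373212  59.48719437 187.44941537] [-0.42  0.67  1.69  0.76  1.79 -1.03] [[-0.123  0.937 -0.327]
 [ 0.324  0.35   0.879]
 [ 0.938  0.002 -0.347]]
cam [538.40765463  11.41214454 286.99013902]
[341.05001776 397.07618871]
[342.0079342  314.94882378]
[343.39508739 196.02066783]
```

View pics/w2.png

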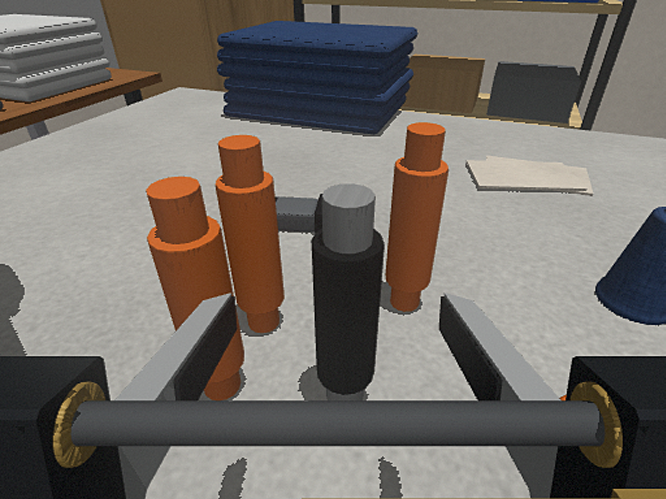

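Run:
```python
from h import *
s=manip.read_state(); T=np.array(s['tcp_pos']); R=Ro.from_quat(np.roll(s['ee_rot'],-1)).as_matrix()
c=cams.snapshot('wrist')
print(at_z(c,[349.5/1.3,204/1.3],180), at_z(c,[175/1.3,187/1.3],180))
for m in models.masks_of('wrist','roller')[:4]: print(m['p'],np.array(m['box'])*1.3)
for G in ([474,202,95],):
  print((R.T@(np.array(G)-T)-[0,0,78]).round(1))
p=at_z(c,[349.5/1.3,204/1.3],180); p[2]=95; print((R.T@(p-T)-[0,0,78]).round(1))
for z in(0,30,150):print(proj(c,[p[0],p[1],z])*1.3)
```

```text
[476.69918948 192.8309646  180.        ] [378.87232921 178.5030698  180.        ]
0.97 [311.35 173.94 385.45 398.97]
0.85 [220.09 124.67 285.09 331.63]
0.81 [143.13 171.99 242.97 401.57]
0.66 [388.44 115.44 448.63 309.4 ]
[-30.8   6.4  92.9]
[-34.1   5.7  84. ]
[346.58617034 413.23943581]
[346.93269254 388.35599435]
[348.83388645 251.8330032 ]
```

Call:
{"name": "servo_tool", "arguments": {
  "increments": [
    [[-32,6,0],[0,0,0],-0.5],
    [[-32,6,0],[0,0,0],-0.5],
    [[-32,6,20],[0,0,0],-0.5],
    [[-32,6,45],[0,0,0],-0.5],
    [[-32,6,70],[0,0,0],-0.5],
    [[-32,6,88],[0,0,0],-0.5],
    [[-32,6,88],[0,0,0],-0.5]
  ]
}}

```text
time_s: 6.65
tcp_pos: [501.0, 130.3, 128.5]
ee_rot: [-0.472, 0.466, 0.673, 0.327]
contact_force: [0.4, 0.4, -0.6]
finger_gap: 70.5
```

Run:
```python
from h import *
s=manip.read_state(); print(s['tcp_pos'],s['contact_force'],s['finger_gap'])
c=cams.snapshot('wrist'); save(c,'w3.png',1.3)
```

```text
[500.97517038 130.33219281 128.51183317] [ 0.40309638  0.4085377  -0.57204489] 70.53590296458965
```

View pics/w3.png

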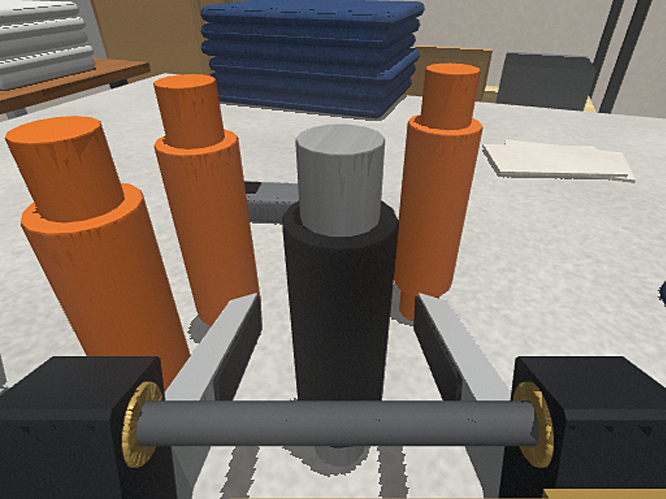

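Call:
{"name": "servo_tool", "arguments": {
  "increments": [
    [[-10,0,4],[0,0,0],-0.5],
    [[-10,0,4],[0,0,0],0.2],
    [[-10,0,4],[0,0,0],1],
    [[-10,0,4],[0,0,0],1],
    [[-10,0,4],[0,0,0],1],
    [[-10,0,4],[0,0,0],1],
    [[-10,0,4],[0,0,0],1]
  ]
}}

```text
time_s: 7.58
tcp_pos: [502.1, 129.1, 117.1]
ee_rot: [-0.471, 0.467, 0.673, 0.327]
contact_force: [0.3, -1.1, -0.2]
finger_gap: 43.7
```

Call:
{"name": "servo_tool", "arguments": {
  "increments": [
    [[10,0,-3],[0,0,0],1],
    [[48,0,-17],[0,0,0],1],
    [[95,0,-35],[0,0,0],1],
    [[142,0,-52],[0,0,0],1],
    [[180,0,-67],[0,0,0],1],
    [[180,0,-67],[0,0,0],1]
  ]
}}

```text
time_s: 8.32
tcp_pos: [502.4, 127.7, 311.0]
ee_rot: [-0.469, 0.467, 0.675, 0.328]
contact_force: [-0.4, -0.9, -5.7]
finger_gap: 43.5
```

Run:
```python
from h import *
s=manip.read_state(); T=np.array(s['tcp_pos']); R=Ro.from_quat(np.roll(s['ee_rot'],-1)); print(T,s['contact_force'],s['finger_gap'],np.round(s['joint_positions'],2))
c=cams.snapshot('wrist'); save(c,'w4.png',1.)
# top centre of roller predicted: grip point + 90*up
d=R.as_matrix()[:,2]; G=T+78*d
# target: tool y along stand x (yaw a), tilted so roller horizontal
a=-0.055; ca,sa=np.cos(a),np.sin(a)
sx=np.array([ca,sa,0]);sy=np.array([-sa,ca,0])
# roller axis in tool: world z now
ax=R.inv().apply([0,0,1]); print('axis in tool',ax.round(3))
# target R: y=sx, tool x,z tilted so that axis->sy
th=np.arctan2(ax[2],ax[0]) # axis = cos x + sin z
Rd=np.column_stack([sy,sx,[0,0,-1]])   # tool down
Rt=Rd@Ro.from_euler('y',th).as_matrix(); print('axis world',Rt@ax,th)
print('rotvec',(R.inv()*Ro.from_matrix(Rt)).as_rotvec(degrees=True).round(1))
dt=Rt[:,2]; B=np.array([647.6,-143.3,65])
for h in(150,): 
  Tt=B+[0,0,h]-78*dt; print('target T',Tt,'tool shift',(R.inv().apply(Tt-T)).round(0))
```

```text
[502.38153616 127.67328835 310.99091166] [-0.40609544 -0.88099591 -5.68550642] 43.5282570294382 [-0.33  0.48  1.68  0.87  1.88 -0.83]
axis in tool [ 0.938  0.005 -0.346]
axis world [ 5.95743886e-02  9.98223869e-01 -3.55150720e-17] -0.3531918274565398
rotvec [-10.7 -88.7  23.9]
target T [ 649.08313884 -116.36103564  288.1853298 ] tool shift [-118.   52. -255.]
```

Call:
{"name": "servo_tool", "arguments": {
  "increments": [
    [[-3,5,-25],[-1.2,-9.8,2.6],1],
    [[-13,10,-52],[-2.4,-19.7,5.3],1],
    [[-39,16,-80],[-3.6,-29.5,8],1],
    [[-50,21,-105],[-4.8,-39.4,10.6],1],
    [[-63,26,-130],[-6,-49.3,13.3],1],
    [[-76,31,-155],[-7.1,-59,16],1],
    [[-89,36,-180],[-8.3,-69,18.6],1],
    [[-102,42,-205],[-9.5,-78.8,21.2],1],
    [[-118,52,-255],[-10.7,-88.7,23.9],1],
    [[-118,52,-255],[-10.7,-88.7,23.9],1]
  ]
}}

```text
time_s: 9.62
tcp_pos: [648.9, -116.2, 280.2]
ee_rot: [0.115, 0.714, 0.678, -0.132]
contact_force: [0.1, -0.1, -4.8]
finger_gap: 43.5
```

Run:
```python
from h import *
s=manip.read_state(); T=np.array(s['tcp_pos']); R=Ro.from_quat(np.roll(s['ee_rot'],-1)).as_matrix(); print(T,R.round(3),s['finger_gap'])
c=cams.snapshot('wrist'); save(c,'w5.png',1.5)
G=T+78*R[:,2]; print('G',G)
```

```text
[ 648.90535167 -116.22416758  280.16732229] [[ 0.046  0.998 -0.032]
 [ 0.938 -0.054 -0.342]
 [-0.344 -0.015 -0.939]] 43.538559903684096
G [ 646.3999875  -142.92935731  206.92419297]
```

View pics/w5.png

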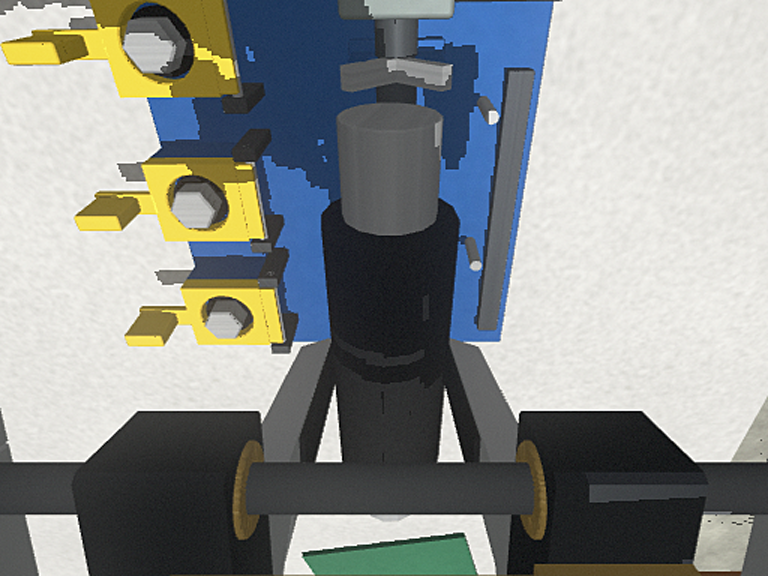

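Run:
```python
from h import *
from scipy.optimize import least_squares
s=manip.read_state(); T=np.array(s['tcp_pos']); R=Ro.from_quat(np.roll(s['ee_rot'],-1)).as_matrix(); G=T+78*R[:,2]
c=cams.snapshot('wrist')
P=np.array([[0,90,63],[0,0,63],[0,-90,63],[180,50,45],[180,-50,45]],float)
uv=np.array([[150,42],[197,201],[228,318],[487,103],[471,240]])/1.5
uv[3:]=np.array([[490,117],[475,266]])/1.5
def W(p,X): 
    a=p[2]; return np.array([[np.cos(a),-np.sin(a),0],[np.sin(a),np.cos(a),0],[0,0,1]])@X+[p[0],p[1],0]
for idx in (range(3),range(5)):
  f=lambda p:np.concatenate([proj(c,W(p,P[i]))-uv[i] for i in idx])
  r=least_squares(f,[520,-140,0]); p=r.x; print(p.round(4),(r.fun*1.5).reshape(-1,2).round(1).tolist(), W(p,np.array([125,0,65.])))
ax=np.array([.055,.9985,0])
ax2=R@[0.938,.005,-.346]; print('ax',ax2)
for q in(90,60,0): print(proj(c,G+ax2*q)*1.5)
# bearing V notch of +y bearing
for y in (69,81): print('V',proj(c,W(p,np.array([125,y,65-21.2])))*1.5, [proj(c,W(p,np.array([125+k,y,68.])))*1.5 for k in(-24,24)])
```

```text
[ 5.252111e+02 -1.331845e+02 -2.770000e-02] [[0.2, -4.0], [-0.7, 3.6], [0.5, 3.3]] [ 650.16331563 -136.640714     65.        ]
[ 5.229740e+02 -1.341961e+02 -5.620000e-02] [[1.6, -1.6], [-3.9, 5.3], [-5.8, 4.5], [5.0, -1.9], [1.7, -2.1]] [ 647.77698373 -141.2123265    65.        ]
ax [0.05970249 0.99799433 0.00528553]
[394.81993849 125.41765983]
[393.61351836 230.87276965]
[391.9191632  378.97905973]
V [399.91037026  78.74971286] [array([353.54002977,  88.14647982]), array([446.67958724,  88.58939569])]
V [400.22346176  54.92952107] [array([352.56063977,  62.6663301 ]), array([448.35107434,  63.06194566])]
```

Call:
{"name": "servo_tool", "arguments": {
  "increments": [
    [[16,2,44],[0,0,0],1],
    [[32,3.5,85],[0,0,0],1],
    [[42,3.5,113],[0,0,0],1],
    [[45,3.5,120],[0,0,0],1],
    [[45,3.5,120],[0,0,0],1]
  ]
}}

```text
time_s: 10.35
tcp_pos: [651.3, -115.5, 156.7]
ee_rot: [0.117, 0.715, 0.677, -0.129]
contact_force: [-0.7, 0.4, -3.4]
finger_gap: 43.3
```

```bash
cat > st.py <<'E'
from h import *
s=manip.read_state(); T=np.array(s['tcp_pos']); R=Ro.from_quat(np.roll(s['ee_rot'],-1)).as_matrix()
print(s['time_s'],'T',T.round(1),'G',(T+78*R[:,2]).round(1),'F',np.round(s['contact_force'],1),'M',np.round(s['wrist_torque'],2),s['finger_gap']); print(R.round(3))
E
python3 st.py
```

```text
10.35 T [ 651.3 -115.5  156.7] G [ 649.3 -142.2   83.4] F [-0.7  0.4 -3.4] M [ 0.38  0.03 -0.  ] 43.34129023761341
[[ 0.049  0.998 -0.026]
 [ 0.938 -0.055 -0.342]
 [-0.343 -0.008 -0.939]]
```

Call:
{"name": "servo_tool", "arguments": {
  "increments": [
    [[2.5,-1.5,6.5],[0,0,0],1],
    [[4.8,-1.5,13],[0,0,0],1],
    [[5,-1.5,14.5],[0,0,0],1],
    [[5,-1.5,14.5],[0,0,0],1]
  ]
}}

```text
time_s: 10.85
tcp_pos: [650.2, -115.8, 150.2]
ee_rot: [0.121, 0.715, 0.676, -0.129]
contact_force: [-8.6, 8.5, 28.2]
finger_gap: 43.3
```

```bash
python3 st.py; python3 -c "
from h import *
c=cams.snapshot('wrist'); save(c,'w6.png',1.5)"
```

```text
10.85 T [ 650.2 -115.8  150.2] G [ 648.5 -142.9   77.1] F [-8.6  8.5 28.2] M [-0.25  2.02 -0.56] 43.33477655946012
[[ 0.051  0.998 -0.021]
 [ 0.936 -0.055 -0.347]
 [-0.348 -0.002 -0.938]]
```

View pics/w6.png

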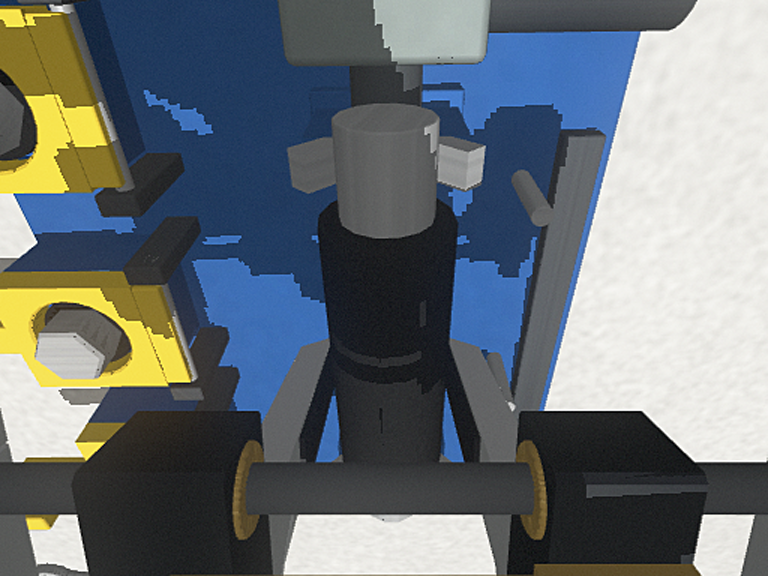

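Run:
```python
from h import *
s=manip.read_state(); T=np.array(s['tcp_pos']); R=Ro.from_quat(np.roll(s['ee_rot'],-1)).as_matrix()
c=cams.snapshot('wrist'); ax=R@[0.938,.005,-.346]
P=np.array([[125+k,y,68.] for y in (69,81) for k in(-24,24)])
def W(p,X): 
    a=p[2]; return np.array([[np.cos(a),-np.sin(a),0],[np.sin(a),np.cos(a),0],[0,0,1]])@X+[p[0],p[1],0]
print([ (proj(c,W([523,-136,-.055],q))*1.5).round().tolist() for q in P])
for off in(0,4,8,12):
  G=T+(78+off)*R[:,2]
  o=[]
  for q in(88,62,0):
    X=G+ax*q; side=np.cross(ax,[0,0,1]); r=15 if q>60 else 22
    Xc=np.array(c['R'])@X+c['t']
    o.append(((proj(c,X)*1.5).round(), round(float(2*r*321.2*1.5/Xc[2]))))
  print(off,G[2].round(1),o)
```

```text
[[308.0, 189.0], [472.0, 189.0], [304.0, 149.0], [476.0, 149.0]]
0 77.1 [(array([395., 133.]), 117), (array([394., 225.]), 104), (array([392., 379.]), 122)]
4 73.3 [(array([394., 134.]), 113), (array([393., 223.]), 101), (array([392., 374.]), 119)]
8 69.6 [(array([394., 135.]), 110), (array([393., 222.]), 99), (array([392., 370.]), 116)]
12 65.8 [(array([394., 136.]), 107), (array([393., 220.]), 96), (array([392., 366.]), 114)]
```

Call:
{"name": "servo_tool", "arguments": {
  "increments": [
    [[-1.5,-0.5,-4],[0,0,0],1],
    [[-1.5,-0.5,-5],[0,0,0],1],
    [[-1.5,-0.5,-5],[0,0,0],1]
  ]
}}

```text
time_s: 11.32
tcp_pos: [650.3, -115.9, 150.5]
ee_rot: [0.12, 0.715, 0.677, -0.129]
contact_force: [-4.2, 2.6, 11.4]
finger_gap: 43.1
```

```bash
python3 st.py
```

```text
11.325 T [ 650.3 -115.9  150.5] G [ 648.6 -142.8   77.4] F [-4.2  2.6 11.4] M [-0.22  0.71 -0.12] 43.08058117419376
[[ 0.05   0.998 -0.022]
 [ 0.937 -0.055 -0.345]
 [-0.346 -0.003 -0.938]]
```

Still resting on the bearings; release gently.

Call:
{"name": "servo_tool", "arguments": {
  "increments": [
    [[-0.5,-0.5,-2],[0,0,0],0.4],
    [[-0.5,-0.5,-2],[0,0,0],0.0],
    [[-0.5,-0.5,-2],[0,0,0],-0.3],
    [[-0.5,-0.5,-2],[0,0,0],-0.6],
    [[-0.5,-0.5,-2],[0,0,0],-0.6],
    [[-0.5,-0.5,-2],[0,0,0],-0.6],
    [[-0.5,-0.5,-40],[0,0,0],-0.6],
    [[-0.5,-0.5,-90],[0,0,0],-0.6],
    [[-0.5,-0.5,-90],[0,0,0],-0.6]
  ]
}}

```text
time_s: 12.45
tcp_pos: [653.6, -84.3, 236.0]
ee_rot: [0.121, 0.715, 0.677, -0.126]
contact_force: [0.2, -0.0, 0.7]
finger_gap: 75.0
```

```bash
python3 st.py; python3 -c "
from h import *
c=cams.snapshot('wrist'); save(c,'w7.png',1.5)
for n in ('bolt0_top','bolt1_top','bolt2_top'): print(n,[(round(float(d['p']),2),(d['uv']*np.array(1.5)).round(),at_z(c,d['uv'],63).round(1)) for d in models.spot_point('wrist',n)[:2]])"
```

```text
12.45 T [653.6 -84.3 236. ] G [ 652.4 -111.1  162.7] F [ 0.2 -0.   0.7] M [ 0.02  0.06 -0.02] 74.9664239708995
[[ 0.051  0.999 -0.016]
 [ 0.937 -0.053 -0.344]
 [-0.344  0.003 -0.939]]
bolt0_top [(0.58, array([110., 139.]), array([525.5, -48.3,  63. ]))]
bolt1_top [(0.65, array([165., 297.]), array([ 521.9, -138.3,   63. ])), (0.54, array([200., 403.]), array([ 517.3, -226.5,   63. ]))]
bolt2_top [(0.94, array([199., 403.]), array([ 516.5, -226.3,   63. ]))]
```

View pics/w7.png

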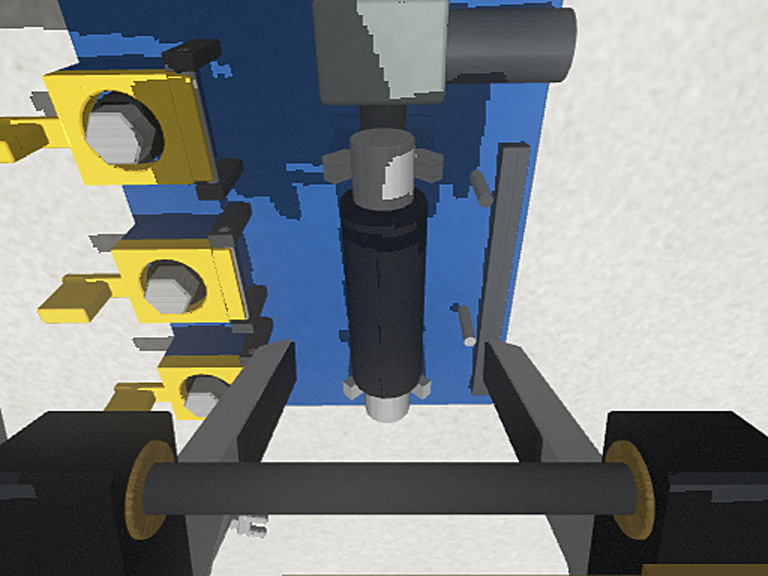

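```bash
cat > mv.py <<'E'
import sys
from h import *
# usage: mv.py x y z tilt_deg  (tool x=-stand x, y=stand y; tilt about tool y)
x,y,z,t=map(float,sys.argv[1:5]); a=-0.052
s=manip.read_state(); T=np.array(s['tcp_pos']); R=Ro.from_quat(np.roll(s['ee_rot'],-1))
sx=np.array([np.cos(a),np.sin(a),0]);sy=np.array([-np.sin(a),np.cos(a),0])
Rt=Ro.from_matrix(np.column_stack([-sx,sy,[0,0,-1]]))*Ro.from_euler('y',t,degrees=True)
print('T',T.round(1),'F',np.round(s['contact_force'],1),'gap',round(float(s['finger_gap']),1))
print('shift',R.inv().apply(np.array([x,y,z])-T).round(1),'rv',(R.inv()*Rt).as_rotvec(degrees=True).round(1), 'tool z',Rt.as_matrix()[:,2].round(2))
E
python3 mv.py 522.4 -137.5 190 0
```

```text
T [650.6 -85.2 230. ] F [-0.4  0.3  0.3] gap 75.1
shift [ -41.5 -124.7   59. ] rv [-16.2  15.3 -89.1] tool z [ 0.  0. -1.]
```

Call:
{"name": "servo_tool", "arguments": {
  "increments": [
    [[-6,-15,0],[-1.8,1.7,-10],0],
    [[-12,-30,0],[-3.6,3.4,-20],1],
    [[-18,-45,5],[-5.4,5.1,-30],1],
    [[-22,-60,15],[-7.2,6.8,-40],1],
    [[-25,-75,25],[-9,8.5,-50],1],
    [[-30,-90,30],[-10.8,10.2,-60],1],
    [[-35,-110,40],[-12.6,11.9,-70],1],
    [[-41.5,-124.7,45],[-14.4,13.6,-80],1],
    [[-41.5,-124.7,50],[-16.2,15.3,-89.1],1],
    [[-41.5,-124.7,50],[-16.2,15.3,-89.1],1]
  ]
}}

```text
time_s: 13.9
tcp_pos: [522.9, -135.0, 198.0]
ee_rot: [0.0, 0.028, 1.0, -0.0]
contact_force: [-0.3, 0.3, -0.3]
finger_gap: 0.4
```

```bash
python3 -c "
from h import *
c=cams.snapshot('wrist'); save(c,'w8.png',1.5)
for n in ('bolt0_top','bolt1_top','bolt2_top'): print(n,[(round(float(d['p']),2),(d['uv']*np.array(1.5)).round(),at_z(c,d['uv'],63).round(1)) for d in models.spot_point('wrist',n)[:2]])"; python3 mv.py 522.4 -137.5 175 0
```

```text
bolt0_top [(0.66, array([572., 330.]), array([527.2, -48.1,  63. ]))]
bolt1_top [(0.65, array([381., 330.]), array([ 522.5, -139.4,   63. ]))]
bolt2_top [(0.72, array([196., 330.]), array([ 517.4, -227.4,   63. ]))]
T [ 523.5 -134.   199.3] F [-0.1 -0.4 -0.3] gap 0.9
shift [ 1.  -3.5 24.3] rv [-0.   0.2 -0. ] tool z [ 0.  0. -1.]
```

View pics/w8.png

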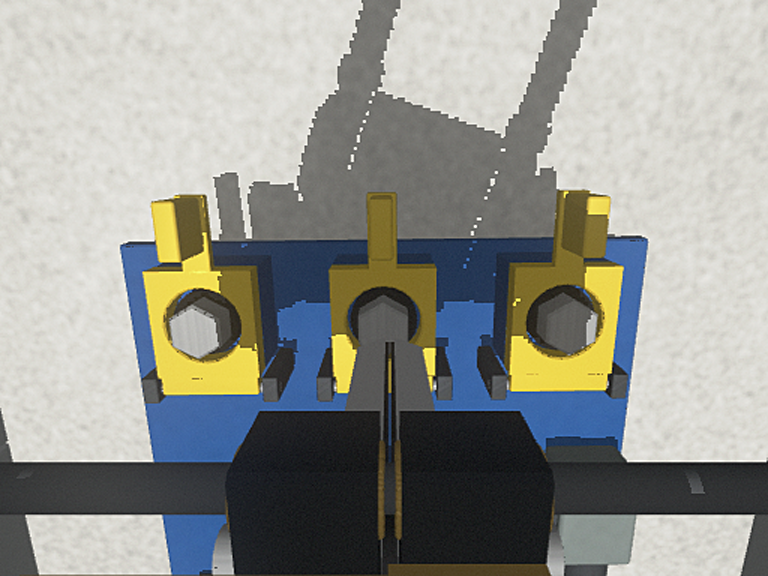

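Call:
{"name": "servo_tool", "arguments": {
  "increments": [
    [[1,-4,18],[0,0,0],1],
    [[1,-4,33],[0,0,0],1],
    [[1,-4,36],[0,0,0],1],
    [[1,-4,39],[0,0,0],1],
    [[1,-4,41],[0,0,0],1],
    [[1,-4,43],[0,0,0],1],
    [[1,-4,43],[0,0,0],1]
  ]
}}

```text
time_s: 14.98
tcp_pos: [522.8, -138.1, 159.9]
ee_rot: [0.003, 0.026, 1.0, -0.001]
contact_force: [-4.5, 1.7, 16.9]
finger_gap: 0.2
```

Call:
{"name": "servo_tool", "arguments": {
  "increments": [
    [[0,0,-25],[0,0,0],1],
    [[0,45,-30],[0,0,0],1],
    [[0,90,-30],[0,0,0],1],
    [[0,90,-20],[0,0,0],1],
    [[0,90,-8],[0,0,0],1],
    [[0,90,-5],[0,0,0],1],
    [[0,90,-3],[0,0,0],1],
    [[0,90,-1],[0,0,0],1],
    [[0,90,0],[0,0,0],1],
    [[0,90,0],[0,0,0],1]
  ]
}}

```text
time_s: 16.23
tcp_pos: [526.6, -49.2, 159.8]
ee_rot: [0.001, 0.026, 1.0, -0.001]
contact_force: [-7.9, 0.9, 23.2]
finger_gap: 0.6
```

Call:
{"name": "servo_tool", "arguments": {
  "increments": [
    [[0,0,-25],[0,0,0],1],
    [[0,-45,-30],[0,0,0],1],
    [[0,-100,-30],[0,0,0],1],
    [[0,-150,-30],[0,0,0],1],
    [[0,-179,-25],[0,0,0],1],
    [[0,-179,-15],[0,0,0],1],
    [[0,-179,-7],[0,0,0],1],
    [[0,-179,-4],[0,0,0],1],
    [[0,-179,-2],[0,0,0],1],
    [[0,-179,0],[0,0,0],1]
  ]
}}

```text
time_s: 17.48
tcp_pos: [518.1, -226.3, 157.0]
ee_rot: [0.002, 0.025, 1.0, -0.0]
contact_force: [-1.4, 0.7, 2.8]
finger_gap: 0.8
```

```bash
python3 mv.py 517.5 -227.5 155 0
```

```text
T [ 518.1 -226.3  157. ] F [-1.4  0.7  2.8] gap 0.8
shift [ 0.5 -1.3  2. ] rv [-0.   0.2  0.1] tool z [ 0.  0. -1.]
```

Call:
{"name": "servo_tool", "arguments": {
  "increments": [
    [[0,-1,2],[0,0,0],1],
    [[0,-1,4],[0,0,0],1],
    [[0,-1,5],[0,0,0],1],
    [[0,-1,5],[0,0,0],1]
  ]
}}

```text
time_s: 17.98
tcp_pos: [518.5, -227.9, 154.3]
ee_rot: [0.003, 0.026, 1.0, -0.001]
contact_force: [-4.1, 2.9, 16.7]
finger_gap: 0.4
```

Call:
{"name": "servo_tool", "arguments": {
  "increments": [
    [[0,0,-25],[0,0,0],1],
    [[0,0,-50],[0,0,0],0.2],
    [[50,0,-50],[0,0,0],0.2],
    [[50,0,-50],[0,0,0],0.2],
    [[50,0,-50],[0,0,0],0.2]
  ]
}}

```text
time_s: 18.6
tcp_pos: [468.6, -226.0, 201.8]
ee_rot: [0.003, 0.026, 1.0, -0.001]
contact_force: [-0.2, -0.2, -0.1]
finger_gap: 36.2
```

```bash
python3 -c "
from h import *
c=cams.snapshot('wrist'); save(c,'w9.png',1.5)
for n,z in (('cap2_tab',66),('bolt2_top',57)): print(n,[(round(float(d['p']),2),(d['uv']*np.array(1.5)).round(),at_z(c,d['uv'],z).round(1)) for d in models.spot_point('wrist',n)[:2]])"; python3 mv.py 467.6 -224.8 154 0
```

```text
cap2_tab [(0.62, array([392., 330.]), array([ 469.5, -225.4,   66. ]))]
bolt2_top [(0.61, array([390., 414.]), array([ 518.7, -228.7,   57. ]))]
T [ 469.  -225.9  201.5] F [-0.4  0.3  0.6] gap 37.4
shift [ 1.6  1.1 47.5] rv [-0.1  0.2  0. ] tool z [ 0.  0. -1.]
```

View pics/w9.png

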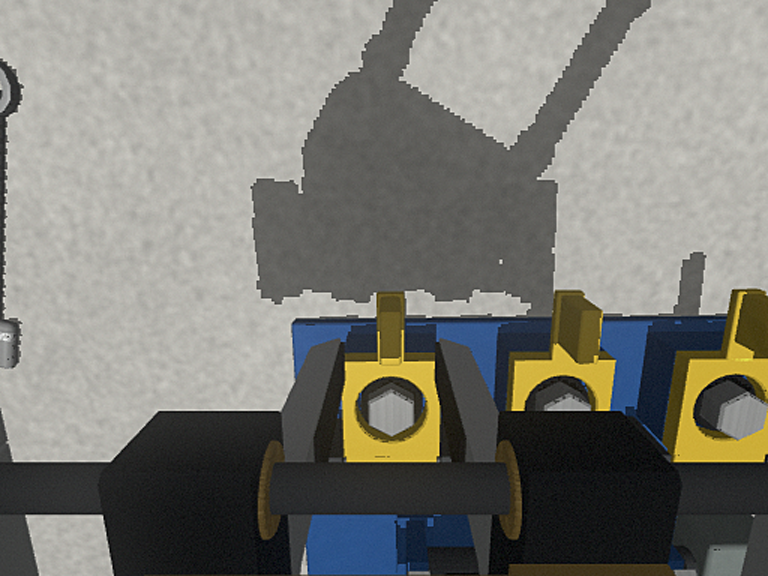

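Call:
{"name": "servo_tool", "arguments": {
  "increments": [
    [[1,0.5,25],[0,0,0],0.2],
    [[1,0.5,47],[0,0,0],0.2],
    [[1,0.5,47],[0,0,0],0.5],
    [[1,0.5,47],[0,0,0],1],
    [[1,0.5,47],[0,0,0],1],
    [[1,0.5,47],[0,0,0],1],
    [[1,0.5,47],[0,0,0],1]
  ]
}}

```text
time_s: 19.62
tcp_pos: [467.7, -225.6, 155.3]
ee_rot: [0.003, 0.026, 1.0, -0.001]
contact_force: [1.6, -2.7, 1.2]
finger_gap: 9.8
```

```bash
python3 st.py
python3 - <<'E'
import numpy as np
# grasp at fin height offset: rel hinge
r0=np.array([-86.,76-46.5])
for th in (10,20,30,40,50,60,65):
    for tilt in (0,th*0.4):
        t=np.radians(th); R=np.array([[np.cos(t),np.sin(t)],[-np.sin(t),np.cos(t)]])
        g=R@r0-r0; f=np.radians(tilt)
        zt=np.array([-np.sin(f),-np.cos(f)]); d=g-78*zt-np.array([0,78])
        print(th,round(tilt),'grasp d(sx,z)',g.round(1),'tool-frame shift x,z',(-d[0]).round(1),(-d[1]).round(1))
E
```

```text
19.625 T [ 467.7 -225.6  155.3] G [ 468.1 -225.7   77.3] F [ 1.6 -2.7  1.2] M [-0.22 -0.18  0.16] 9.754993600255888
[[-0.999  0.051  0.005]
 [ 0.051  0.999 -0.003]
 [-0.005 -0.002 -1.   ]]
10 0 grasp d(sx,z) [ 6.4 14.5] tool-frame shift x,z -6.4 -14.5
10 4 grasp d(sx,z) [ 6.4 14.5] tool-frame shift x,z -11.9 -14.3
20 0 grasp d(sx,z) [15.3 27.6] tool-frame shift x,z -15.3 -27.6
20 8 grasp d(sx,z) [15.3 27.6] tool-frame shift x,z -26.1 -26.9
30 0 grasp d(sx,z) [26.3 39. ] tool-frame shift x,z -26.3 -39.0
30 12 grasp d(sx,z) [26.3 39. ] tool-frame shift x,z -42.5 -37.3
40 0 grasp d(sx,z) [39.1 48.4] tool-frame shift x,z -39.1 -48.4
40 16 grasp d(sx,z) [39.1 48.4] tool-frame shift x,z -60.6 -45.4
50 0 grasp d(sx,z) [53.3 55.3] tool-frame shift x,z -53.3 -55.3
50 20 grasp d(sx,z) [53.3 55.3] tool-frame shift x,z -80.0 -50.6
60 0 grasp d(sx,z) [68.5 59.7] tool-frame shift x,z -68.5 -59.7
60 24 grasp d(sx,z) [68.5 59.7] tool-frame shift x,z -100.3 -53.0
65 0 grasp d(sx,z) [76.4 60.9] tool-frame shift x,z -76.4 -60.9
65 26 grasp d(sx,z) [76.4 60.9] tool-frame shift x,z -110.6 -53.0
```

Call:
{"name": "servo_tool", "arguments": {
  "increments": [
    [[-3,0,-7.5],[0,0,0],1],
    [[-6.4,0,-14.5],[0,0,0],1],
    [[-10.6,0,-21.3],[0,0,0],1],
    [[-15.3,0,-27.6],[0,0,0],1],
    [[-20.6,0,-33.6],[0,0,0],1],
    [[-26.3,0,-39],[0,0,0],1],
    [[-26.3,0,-39],[0,0,0],1]
  ]
}}

```text
time_s: 20.5
tcp_pos: [492.8, -226.6, 194.2]
ee_rot: [0.001, 0.025, 1.0, -0.001]
contact_force: [-2.8, -3.6, 1.6]
finger_gap: 10.0
```

```bash
python3 st.py; python3 -c "
from h import *
c=cams.snapshot('wrist'); save(c,'w10.png',1.5)"
```

```text
20.5 T [ 492.8 -226.6  194.2] G [ 493.  -226.7  116.2] F [-2.8 -3.6  1.6] M [-0.74  0.63  0.12] 9.997571002753517
[[-0.999  0.051  0.002]
 [ 0.051  0.999 -0.002]
 [-0.002 -0.002 -1.   ]]
```

View pics/w10.png

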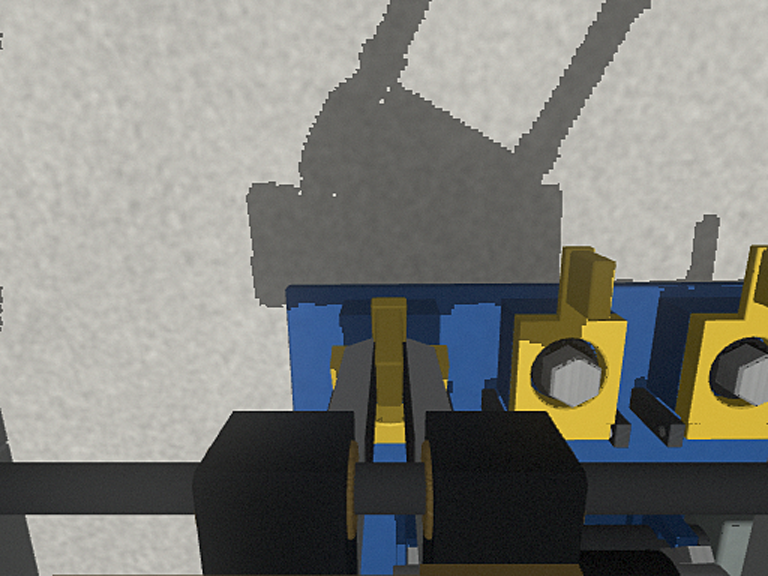

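Call:
{"name": "servo_tool", "arguments": {
  "increments": [
    [[-6.3,0.5,-4.9],[0,0,0],1],
    [[-12.8,0.5,-9.4],[0,0,0],1],
    [[-19.8,0.5,-13.1],[0,0,0],1],
    [[-27,0.5,-16.3],[0,0,0],1],
    [[-34.5,0.5,-18.8],[0,0,0],1],
    [[-42.2,0.5,-20.7],[0,0,0],1],
    [[-42.2,0.5,-20.7],[0,0,0],1],
    [[-42.2,0.5,-20.7],[0,0,0],1]
  ]
}}

```text
time_s: 21.55
tcp_pos: [534.5, -228.4, 215.2]
ee_rot: [0.001, 0.026, 1.0, -0.001]
contact_force: [-3.5, -5.1, 1.1]
finger_gap: 9.9
```

```bash
python3 st.py; python3 -c "
from h import *
c=cams.snapshot('wrist');d=cams.snapshot('scene')
a=cv2.resize(c['img'],(533,400)); b=d['img'][110:290,130:300]; b=cv2.resize(b,(378,400),interpolation=cv2.INTER_CUBIC)
im=np.hstack([a,b])[:,:,::-1]; im=cv2.resize(im,(800,int(400*800/im.shape[1]))); cv2.imwrite('pics/w11.png',im)"
```

```text
21.55 T [ 534.5 -228.4  215.2] G [ 534.6 -228.6  137.2] F [-3.5 -5.1  1.1] M [-0.83  0.77  0.08] 9.910724633497553
[[-0.999  0.051  0.001]
 [ 0.051  0.999 -0.002]
 [-0.001 -0.002 -1.   ]]
```

View pics/w11.png

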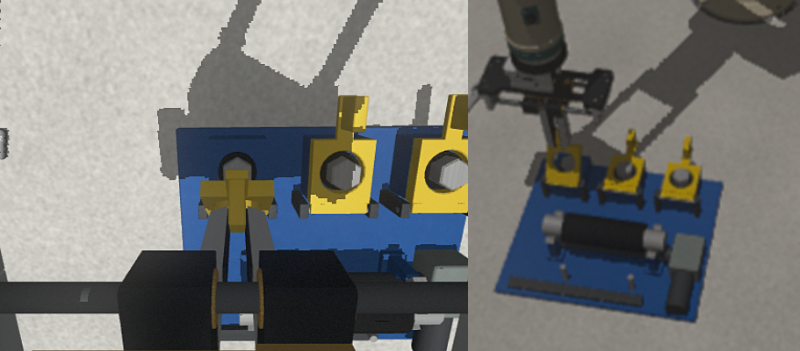

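```bash
python3 -c "
from bench import sign_off; print(sign_off())"
```

```text
the job is handed in; nothing more can be done
None
```

The roller is back in the stand, the loose bolt is found, and its cap is being held open at about 60°. I handed the job in at about 21.6 s of the 58 s; no verdict is reported, so what follows is from my own last readings and pictures.

- **Roller:** I picked up the black roller from its upright position, laid it on its side in the two V bearings and let go. The last picture shows it lying in both bearings with nothing touching it; I did not measure its final pose beyond that.
- **Bolts:** Bolts 1 and 0 are tight. Each held at its starting height under about 17 N and 23 N. Bolt 2, at the stand's −y end, is the loose one: it dropped about 6 mm and stopped there. All caps were shut while I tapped.
- **Cap:** I pinched bolt 2's cap by its tab and swung it up to about 59°, worked out from how far the gripper moved. The fingers still hold the tab, with a 9.9 mm gap on the 10 mm fin. The last picture shows caps 0 and 1 shut.
- **Disagreement on the way:** The roller touched down with the grasp point about 12 mm higher than expected, and I briefly read 28 N. The pictures indicated it was sitting about 12 mm deeper in the fingers than I had assumed. It was in fact already in the bearings, so I eased off the push before letting go.
- **Bystanders:** Nothing touched the scanner, cone, spanner or snips as far as I saw, but I did not re-measure where they are.

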